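Clamp the conductor sample in the test block

TASK

Swing the lever of the clamp block that has the copper rod in it fully shut over the rod, then turn that same block's knob clockwise until it clicks over into its locked position. Leave the rod lying in its groove and the lever and knob of the other, empty clamp block as they are.

Things in the scene. Friction and masses are not known exactly. Their poses are not given: they have to be found in the camera images.
- clamp: Clamp block to work on: the copper rod lies across it. Bolted down; blue, steel top, 140 mm (x) by 150 (y), 50 high. Origin: centre of underside; z up, -x side roughly faces the robot (yaw within 0.5). Groove along y at x = -30 mm, 14 wide, 10 deep. Lever hinge at (50, 35, 58) mm, knob axis at (30, -40). Besides lever and knob only two hinge lugs rise above the top, to 74 mm.
- clamp_lever (a joint): Angle of the steel lever, hinged along block y. 0 = shut, against its stop: flat over the groove, pointing to block -x, handle end 20 mm beyond the block. 1.57 = upright; stop at 1.9. Starts at 1.15 to 1.75. Stays where it is left (0.16 N m friction, about 2 N at the handle); push the handle over to -x and down to shut it.
- clamp_knob (a joint): Turn of the knob about the vertical, clockwise from above. Starts at 0, its unlocked stop; locked stop at 1.2. A spring holds it at either stop: turning needs about 0.1 N m at first, fading to nothing at 0.6; beyond that it snaps on to 1.2 by itself; let go before, it springs back to 0.
- clamp_lever_grip (a point): Middle of the lever's round black handle (56 mm long, 20 to 23 thick), 115 mm from the hinge line (free end at 140) and 6 mm above it in its own z. Own axes: x from free end to hinge, y along the hinge, z out of the lever's upper face (up when shut, towards block +x when upright). From hinge to handle the lever is a bar 34 mm wide, 10 thick.
- clamp_hinge (a point): Point on the lever's hinge line, mid-width of the lever, 58 mm above the table; axes as the block's.
- clamp_knob_grip (a point): On the knob's vertical axis, 96 mm above the table: grip here. The knob's black bar is 60 mm long (own x), 16 thick (own y), from 76 to 110 mm above the table. At joint 0 its x is 0.6 rad anticlockwise of block x, at 1.2 it is 0.6 clockwise of it. The shut lever's top is below 77 mm.
- rod_mid (a point): Middle of the copper rod, 12 mm thick and 200 mm long, lying loose in the groove along the clamp block's y; this point is 46 mm above the table.
- spare: The spare clamp block, alike in every size and axis but with no rod in its groove; to be left as it is. Origin: centre of its underside.
- spare_lever (a joint): Lever of the spare block, same meaning and start range as clamp_lever; leave it.
- spare_knob (a joint): Knob of the spare block, same meaning as clamp_knob; leave it at 0.
- spare_lever_grip (a point): Middle of the spare lever's handle, as clamp_lever_grip.
- spare_knob_grip (a point): On the spare knob's axis, as clamp_knob_grip.
Mind the look-alikes: they are no part of the job. Of the things like the part that bears rod_mid, leave any that is yellow; of the rest the smaller one is meant.

How it is judged:
By the outcome, as a careful person would: the job done as asked, in the order asked, and still so for the second after the job is handed in, with the robot touching nothing.
It also fails if it takes over 46 s, if anything falls off the work surface, if the arm or the gripper's body presses on something with over 40 N, if the wrist force passes 120 N, or if a joint passes its speed limit or range.

ROBOT

A 6-joint arm with a two-finger parallel gripper is mounted at the origin on the work surface. World frame = base frame: x ahead of the robot, y to its left, z up, the work surface at z = 0. Lengths are in m, angles in rad, forces in N, time in s.
With the tool pointing down it reaches from about 0.275 to 0.975 m from the base axis. Payload 8.4 kg.
Tool frame: the origin (TCP) lies on the centre line of the jaws, within the pads' length; the fingertips stand 8 mm ahead of it and the grasp point (between the pads) lies 11 mm behind it (bot.tip_reach is the z of the fingertips in the tool frame, in m); z points along the fingers, x is the direction in which the jaws open and shut, and the axes are right-handed (so a half turn about z gives the same grasp; the last joint's range is limited). The gripper opens to 92 mm and grips with 3 to 60 N. Pads are 20 mm wide; open, the fingers measure 128 mm over their backs; the gripper's body (75 mm by 189 mm) begins 69 mm behind the grasp point.
Start: joints at [-1.158, 0.353, 1.633, -0, 1.155, -0.002], TCP at [0.252, -0.572, 0.184] pointing down, gripper open.
Joint ranges: [-2.63, 2.63], [-0.92, 2.1], [0.06, 2.66], [-1.3, 4.44], [0, 2.69], [-3.02, 3.02]. Speed limits (rad/s): [2.22, 2.22, 2.79, 3.14, 3.14, 3.14].

INTERFACE

Orientations are given as [roll, pitch, yaw] about the fixed x, y, z axes, in that order (R = Rz(yaw) Ry(pitch) Rx(roll)).
In Python, from cell import bot, cams, workorder, spotter gives the robot as it stands.
- The arm moves only by the tool drive_tool, never from a script. Its argument "series" is one flat list of numbers, 6 for each row, row after row: the shift along the tool's x, y, z in cm, then the turn, a rotation vector about the tool's x, y, z in degrees. A call has 1 to 5 rows; each row is the pose to reach, as a shift and turn from the pose commanded when the call began, along the tool's axes at that moment; what a row does not reach only later rows make up. A row lasts 1/12 s, in which the tool goes at most 41.7 mm and 7.16 degrees, less where a joint would pass 70% of its speed; a pose out of reach is approached as far as the arm can. A call with a gripper value outside its range is refused whole. "claw" is the closure in counts, from 0 (fully open) to 255 (shut), set as the call begins (left out, the last holds). The fingers move at their own pace and stop on an object; "squeeze" is the grip in N (left out, the last holds). Time passes only in rows, so rows that repeat a pose let the fingers close. It gives the time, the measured TCP pose, the force and the opening at its end, in the units of the state.
- bot.read_state(): the state, without advancing time (a new reading comes with each control period).
- cams.snapshot(name): name is "scene" or "side" or "wrist"; returns a dict with "img" (384x512x3 uint8, red, green, blue), "mtx" (3x3 intrinsics, pixels), "eye" and "orientation" of the camera in the world. Camera axes: x right, y down, z forward; pixel columns grow to the right and rows downward; lengths in m; the calibration is good to about 2 mm. A picture is of the moment at which its call begins. There is no depth.
- workorder.sign_off(): hands the job in, once; it reports no verdict.
Trained networks look in a picture, given as the dict that the camera call returned (one of the last four; its "shot" number tells which), for a name from the list of things; names that differ only in an ending like _2 or _b are one class to them, and where a whole thing is asked for, a point or a joint stands for the part that bears it (a point fixed in the world has none). Each returns a list of dicts, best first, with "confidence" (0 to 1); they miss things now and then, are a little off and sometimes report something else, mostly with a low value. They report only what shows in the picture. A call takes as long as a camera call. They do not tell look-alikes from the thing itself.
- spotter.find_in(thing, picture): "pixel" ([column, row] in pixels, amid what is visible of it).
The state is a dict: "time": time; "qpos": joint angles; "joint_velocities": joint speeds; "tau": joint torques, N m; "position": TCP position; "orientation": TCP orientation; "force": force on the tool from outside, world axes, zero at the start; "wrist_torque": the same for the moment, N m; "opening": finger opening in m.
Only numpy, scipy, OpenCV 4.12 (cv2) and the standard library are available. Lean on these libraries where they do the work, as an engineer would, in place of code of your own. Each camera call takes 0.05 s, during which the arm holds its last target.

## Working session

There is one attempt and no reset: what is moved stays moved. The work goes in short steps, Python scripts to look and compute and a tool call to move; the robot and the scene stay as the last step left them, time stands still between calls to the robot, and variables do not carry over. Pictures are saved under pics/ and viewed, and the job is handed in when it is done.

Besides the shell and the picture viewer there is one more tool, called as a command line: name --argument value ..., lists and objects as JSON in quotes. drive_tool: Moves the arm, as the interface text tells. Its arguments: {"type":"object","properties":{"series":{"type":"array"},"claw":{"type":"number"},"squeeze":{"type":"number"}},"required":["series"]}

```bash
mkdir -p pics; ls; cat > h.py <<'E'
import numpy as np,cv2,pickle
from cell import bot,cams,workorder,spotter
from scipy.spatial.transform import Rotation as R
def save(p,n): cv2.imwrite(f'pics/{n}.png',p['img'][:,:,::-1])
def rot(o):
    o=np.array(o,float)
    if o.shape==(3,3): return o
    if o.shape==(3,): return R.from_euler('xyz',o).as_matrix()
    return R.from_quat(o).as_matrix()
def ray(p,px):
    K=np.array(p['mtx']);d=rot(p['orientation'])@np.linalg.solve(K,[px[0],px[1],1]);return np.array(p['eye']),d
def atz(p,px,z):
    e,d=ray(p,px);return e+d*(z-e[2])/d[2]
def proj(p,X):
    X=np.atleast_2d(X);c=(X-np.array(p['eye']))@rot(p['orientation']);q=c@np.array(p['mtx']).T;return q[:,:2]/q[:,2:]
E
python3 - <<'E'
from h import *
np.set_printoptions(precision=3,suppress=True)
for n in ['scene','side','wrist']:
    p=cams.snapshot(n);save(p,n+'0');pickle.dump(p,open(n+'0.pkl','wb'))
    print(n,p['eye'],p['orientation'],p['mtx'])
    for t in ['clamp','clamp_lever_grip','clamp_knob_grip','rod_mid','clamp_hinge','spare']:
        print(t,[(np.round(d['pixel']),round(d['confidence'],2)) for d in spotter.find_in(t,p)])
print(bot.read_state())
E
```

```text
pics
scene [ 1.133 -0.286  1.089] [-2.5   -0.015  1.177] [[459.598   0.    257.471]
 [  0.    459.598 189.537]
 [  0.      0.      1.   ]]
clamp [(array([164., 256.]), 0.58)]
clamp_lever_grip [(array([183., 247.]), 0.78), (array([332., 201.]), 0.55)]
clamp_knob_grip [(array([151., 262.]), 0.82)]
rod_mid [(array([299., 138.]), 0.84), (array([152., 186.]), 0.7), (array([161., 242.]), 0.66)]
clamp_hinge [(array([328., 202.]), 0.69), (array([163., 256.]), 0.58), (array([179., 248.]), 0.16)]
spare [(array([335., 202.]), 0.69)]
side [-0.091  0.568  0.88 ] [-2.366  0.016 -2.39 ] [[481.633   0.    251.789]
 [  0.    481.633 192.845]
 [  0.      0.      1.   ]]
clamp [(array([301., 140.]), 0.63)]
clamp_lever_grip [(array([283., 118.]), 0.77)]
clamp_knob_grip [(array([308., 118.]), 0.73), (array([306., 140.]), 0.5)]
rod_mid [(array([238., 340.]), 0.81), (array([317., 139.]), 0.6)]
clamp_hinge [(array([306., 142.]), 0.78)]
spare [(array([161., 240.]), 0.87)]
wrist [ 0.318 -0.543  0.385] [ 2.879  0.    -1.157] [[329.773   0.    258.79 ]
 [  0.    329.773 188.202]
 [  0.      0.      1.   ]]
clamp []
clamp_lever_grip []
clamp_knob_grip []
rod_mid [(array([33., 62.]), 0.57)]
clamp_hinge []
spare []
{'time': 1.05, 'qpos': array([-1.158,  0.353,  1.633,  0.   ,  1.155, -0.002]), 'joint_velocities': array([ 0.001, -0.   ,  0.   ,  0.001, -0.002,  0.   ]), 'tau': array([  0.   , -59.377, -33.458,   0.07 ,   0.015,  -0.   ]), 'position': array([ 0.252, -0.572,  0.184]), 'orientation': array([-3.142, -0.   , -1.156]), 'force': array([-0.689,  0.16 , -0.509]), 'wrist_torque': array([0.013, 0.035, 0.045]), 'opening': 0.09166560262368897}
```

View pics/scene0.png

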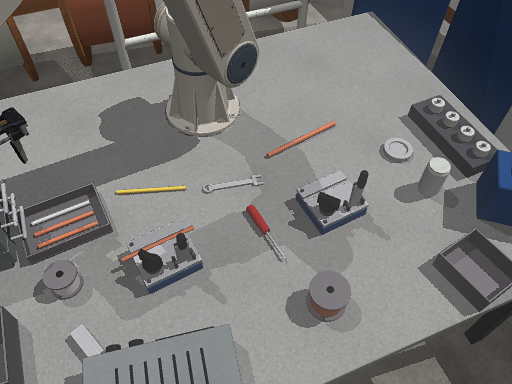

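View pics/side0.png

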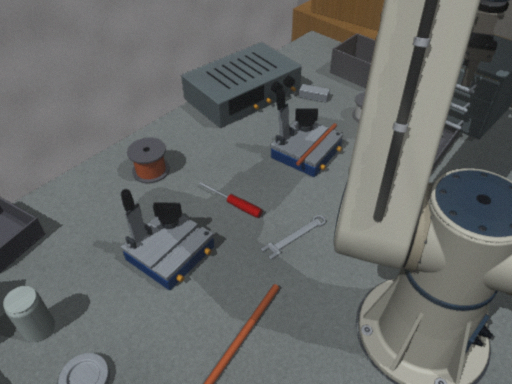

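View pics/wrist0.png

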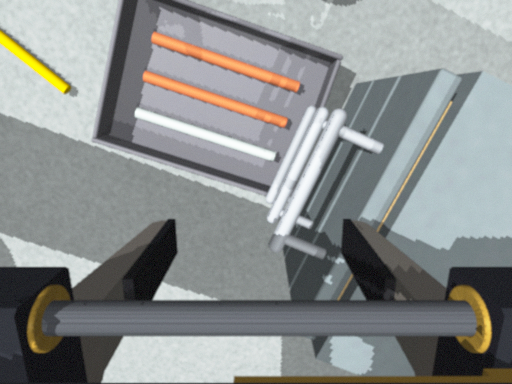

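```bash
python3 - <<'E'
from h import *
a=pickle.load(open('scene0.pkl','rb'))['img'][180:320,90:260,::-1]
b=pickle.load(open('side0.pkl','rb'))['img'][70:200,230:400,::-1]
cv2.imwrite('pics/crop0.png',np.vstack([cv2.resize(a,(510,420),interpolation=2)[:300],cv2.resize(b,(510,390),interpolation=2)[:300]]))
cv2.imwrite('pics/c1.png',cv2.resize(a,None,fx=4,fy=4,interpolation=2))
cv2.imwrite('pics/c2.png',cv2.resize(b,None,fx=4,fy=4,interpolation=2))
E
```

```text
(no output)
```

View pics/c1.png

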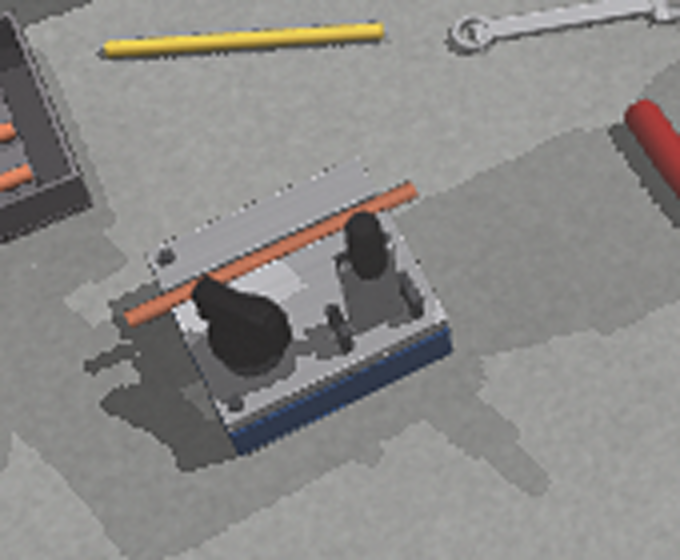

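View pics/c2.png

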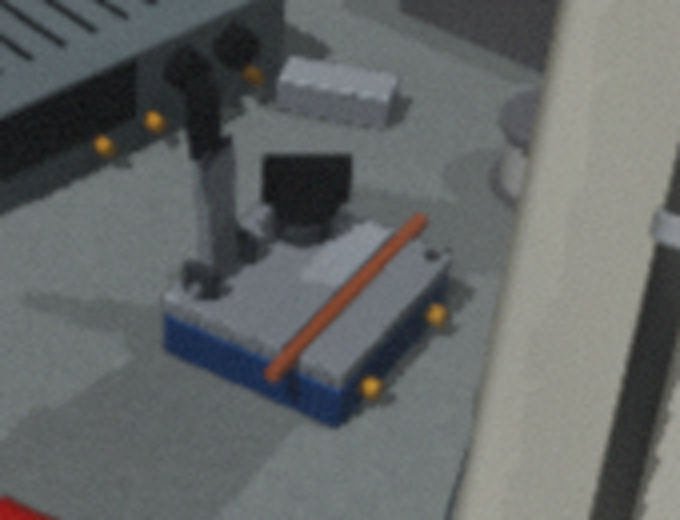

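The candidates, by scene pixel:

- **Rods:** the large loose copper rod at (299,138), the yellow stick at (152,186), the rods in the tray around (65,225), and the copper rod in the groove at (158,242).
- **Blocks:** (163,258) has the rod in it, and (332,202) is empty, so it's the spare.

I choose the block at (163,258). Both crops show the rod in its groove, the knob at about (150,262) and the lever at about (183,247).

```bash
cat > fit.py <<'E'
from h import *
from scipy.optimize import least_squares
np.set_printoptions(precision=4,suppress=True)
S=pickle.load(open('scene0.pkl','rb'));D=pickle.load(open('side0.pkl','rb'))
c1=lambda x,y:(x/4+90-.4,y/4+180-.4); c2=lambda x,y:(x/4+230-.4,y/4+70-.4)
C=[(S,(70,75,50),c1(450,325)),(S,(70,-75,50),c1(232,430)),(S,(-70,75,50),c1(365,160)),(S,(-70,-75,50),c1(152,262)),(S,(70,75,0),c1(450,350)),(S,(70,-75,0),c1(240,455)),
(S,(-30,100,46),c1(414,190)),(S,(-30,-100,46),c1(127,318)),
(D,(70,75,50),c2(165,293)),(D,(-70,75,50),c2(343,390)),(D,(-70,-75,50),c2(450,255)),(D,(70,75,0),c2(165,350)),(D,(-70,75,0),c2(338,428)),(D,(-30,-100,46),c2(420,217)),(D,(-30,100,46),c2(271,375))]
def W(v,P):
    c,s=np.cos(v[2]),np.sin(v[2]);P=np.array(P)/1000;return np.array([v[0]+c*P[0]-s*P[1],v[1]+s*P[0]+c*P[1],P[2]])
def res(v): return np.concatenate([proj(p,W(v,P))[0]-np.array(q) for p,P,q in C])
if __name__=='__main__':
    r=least_squares(res,[.6,-.3,0],loss='soft_l1',f_scale=1.5);print(r.x);print(r.fun.reshape(-1,2))
    v=r.x
    # lever: free end & hinge
    def L(a,d,h): return (50-d*np.cos(a)+h*np.sin(a),35,58+d*np.sin(a)+h*np.cos(a))
    H=[(S,c1(368,248)),(D,c2(197,105))]
    f=lambda a:np.concatenate([proj(p,W(v,L(a[0],115,6)))[0]-np.array(q) for p,q in H])
    for a in np.arange(1.1,1.8,.1): print(round(a,2),f([a]))
    q=least_squares(f,[1.4]);print('angle',q.x,q.fun)
    for n,P in dict(hinge=(50,35,58),knob=(30,-40,96),grip=L(q.x[0],115,6),free=L(q.x[0],140,6),shutgrip=L(0,115,6)).items():
        print(n,W(v,P),proj(S,W(v,P)),proj(D,W(v,P)))
    pickle.dump(v,open('pose.pkl','wb'))
    for p,n in((S,'ovS'),(D,'ovD')):
        im=cv2.resize(p['img'][:,:,::-1],None,fx=4,fy=4,interpolation=2)
        def ln(a,b,col):
            A,B=[tuple(int(t) for t in (proj(p,W(v,x))[0]*4+2)) for x in(a,b)];cv2.line(im,A,B,col,1)
        for z in(0,50):
            k=[(70,75,z),(70,-75,z),(-70,-75,z),(-70,75,z)]
            for i in range(4): ln(k[i],k[(i+1)%4],(0,255,0))
        ln((-30,-100,46),(-30,100,46),(255,255,0));ln((50,35,58),L(q.x[0],140,6),(0,0,255))
        a=.6;ln((30-30*np.cos(a),-40-30*np.sin(a),110),(30+30*np.cos(a),-40+30*np.sin(a),110),(0,0,255))
        cv2.imwrite(f'pics/{n}.png',im[720:1280,360:1100] if p is S else im[280:800,900:1640])
E
python3 fit.py
```

```text
[ 0.5099 -0.2715  0.138 ]
[[-0.5146 -2.8861]
 [-1.5227 -1.6762]
 [-2.4394 -1.7656]
 [-2.286  -3.044 ]
 [ 1.0489  0.0031]
 [ 0.0248  0.6352]
 [ 0.3573 -1.4692]
 [ 0.6018 -0.0582]
 [-1.2943 -0.2607]
 [-0.3772 -4.9423]
 [ 0.3106 -1.489 ]
 [-1.4766 -0.4778]
 [-0.5921 -0.3205]
 [-0.9145 -0.4439]
 [-0.8896 -0.4891]]
1.1 [-11.4875 -20.5318  22.188   12.8606]
1.2 [ -9.8643 -18.1702  18.6068  10.0885]
1.3 [ -8.0901 -15.4081  14.892    7.6384]
1.4 [ -6.1828 -12.2698  11.0898   5.5383]
1.5 [-4.1634 -8.7864  7.247   3.8108]
1.6 [-2.0553 -4.9955  3.4103  2.4729]
1.7 [ 0.1163 -0.9403 -0.3749  1.5358]
angle [1.7091] [ 0.3164 -0.5592 -0.7157  1.4706]
hinge [ 0.5546 -0.2299  0.058 ] [[183.4734 257.3894]] [[283.9519 135.0971]]
knob [ 0.5451 -0.307   0.096 ] [[149.9025 257.2682]] [[305.4482 112.3031]]
grip [ 0.5762 -0.2269  0.1711] [[181.9164 241.0408]] [[278.1343  97.3206]]
free [ 0.5796 -0.2265  0.1958] [[181.2848 236.5894]] [[277.2099  88.6175]]
shutgrip [ 0.4407 -0.2458  0.064 ] [[164.641  222.6418]] [[321.4392 148.882 ]]
```

View pics/ovS.png

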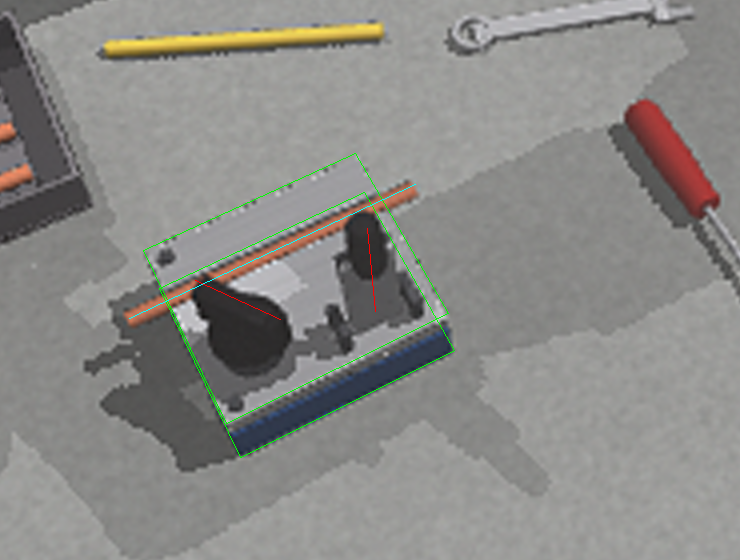

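View pics/ovD.png

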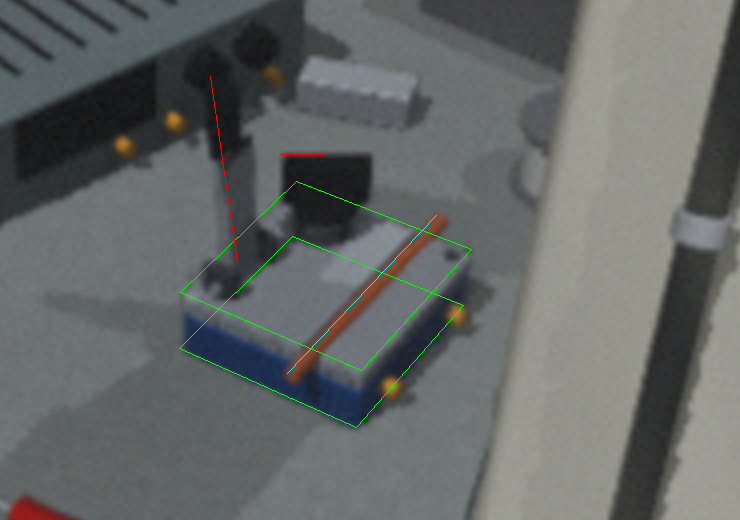

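```bash
sed -i '/z=50\|^(D/!b' fit.py; cat >> h.py <<'E'
def goto(pos,rpy,s=None):
    s=s or bot.read_state();A=R.from_euler('xyz',s['orientation']);B=R.from_euler('xyz',rpy)
    d=A.inv().apply(np.array(pos)-s['position'])*100; w=np.degrees((A.inv()*B).as_rotvec())
    print('cm',np.round(d,2),'deg',np.round(w,2),'rows',np.linalg.norm(d)/4.17,np.linalg.norm(w)/7.16)
E
python3 - <<'E'
from h import *
goto((.56,-.27,.34),(np.pi,0,-1.433))
for q in [(85,350),(230,330)]: print(atz(pickle.load(open('scene0.pkl','rb')),q,.1))
E
```

```text
cm [-15.22 -40.37 -15.62] deg [-0.   -0.   15.87] rows 11.00342412635138 2.2166887264060726
[ 0.71153449 -0.49002949  0.1       ]
[ 0.7874315  -0.19084936  0.1       ]
```

drive_tool --series '[0, 0, -4, 0, 0, 0, 0, 0, -8, 0, 0, 0, -1, -2, -11.5, 0, 0, 5, -2.2, -5.8, -13, 0, 0, 10, -3.5, -9.5, -14.5, 0, 0, 15.9]' --claw 255 --squeeze 20

```text
time: 1.47
position: [0.3243, -0.5028, 0.3307]
orientation: [-3.14, -0.003, -1.44]
force: [0.3, 0.1, -0.2]
opening: 0.0606
```

```bash
python3 - <<'E'
from h import *
s=bot.read_state();print(s['position'],s['orientation'],s['opening']);goto((.56,-.27,.34),(np.pi,0,-1.433))
E
```

```text
[ 0.32431662 -0.50277522  0.33069489] [-3.14031126e+00 -2.70921955e-03 -1.44007442e+00] 0.06058071193352776
cm [-20.   -26.4   -0.95] deg [-0.07 -0.16 -0.41] rows 7.946937748145109 0.061468494006232215
```

drive_tool --series '[-2.5, -3.3, 0, 0, 0, 0, -5, -6.6, 0, 0, 0, 0, -7.5, -9.9, -0.3, 0, 0, 0, -10, -13.2, -0.6, 0, 0, 0, -12.5, -16.5, -0.9, 0, 0, 0]'

```text
time: 1.88
position: [0.4713, -0.3544, 0.3377]
orientation: [-3.141, -0.0, -1.434]
force: [-0.1, -1.1, 0.0]
opening: 0.0273
```

drive_tool --series '[-2.5, -3.3, 0, 0, 0, 0, -5, -6.6, 0, 0, 0, 0, -7, -9.5, 0, 0, 0, 0, -7, -9.5, 0, 0, 0, 0, -7, -9.5, 0, 0, 0, 0]'

```text
time: 2.3
position: [0.5556, -0.2724, 0.337]
orientation: [3.141, 0.0, -1.43]
force: [-0.6, 0.4, 0.0]
opening: 0.0003
```

```bash
python3 - <<'E'
from h import *
p=cams.snapshot('wrist');pickle.dump(p,open('w1.pkl','wb'));save(p,'w1')
for t in ['clamp','clamp_lever_grip','clamp_knob_grip','rod_mid','clamp_hinge']:
    print(t,[(np.round(d['pixel']),round(d['confidence'],2)) for d in spotter.find_in(t,p)])
s=bot.read_state();print(s['time'],s['position'],s['orientation'],p['eye'])
E
```

```text
clamp [(array([255., 172.]), 0.73)]
clamp_lever_grip [(array([226., 146.]), 0.56), (array([257., 196.]), 0.31)]
clamp_knob_grip [(array([287., 165.]), 0.82)]
rod_mid [(array([255., 196.]), 0.75), (array([  7., 271.]), 0.69)]
clamp_hinge [(array([252., 172.]), 0.63)]
2.6 [ 0.55386566 -0.27483104  0.33752696] [-3.14156256e+00 -1.73962454e-04 -1.43533295e+00] [ 0.62759409 -0.26235187  0.53808968]
```

View pics/w1.png

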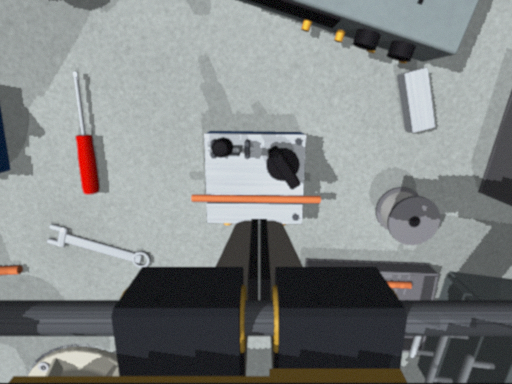

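```bash
python3 - <<'E'
from h import *
p=pickle.load(open('w1.pkl','rb'));cv2.imwrite('pics/w1c.png',cv2.resize(p['img'][115:235,180:330,::-1],None,fx=5,fy=5,interpolation=2))
E
```

```text
(no output)
```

View pics/w1c.png

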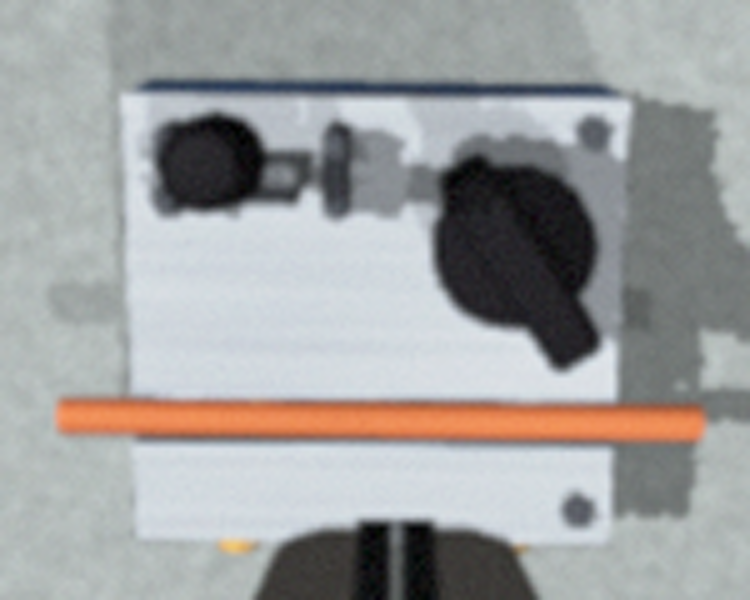

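```bash
cat > fit2.py <<'E'
from fit import *
w=pickle.load(open('w1.pkl','rb'));c3=lambda x,y:(x/5+180-.4,y/5+115-.4)
CW=[(w,(70,75,50),c3(122,94)),(w,(70,-75,50),c3(631,97)),(w,(-70,-75,50),c3(612,545)),(w,(-70,75,50),c3(136,540)),(w,(-30,100,46),c3(58,415)),(w,(-30,-100,46),c3(705,424))]
CS=[(S,(70,75,0),c1(450,350)),(S,(70,-75,0),c1(240,455)),(S,(-30,100,46),c1(414,190)),(S,(-30,-100,46),c1(127,318)),(D,(70,75,0),c2(165,350)),(D,(-70,75,0),c2(338,428)),(D,(-30,-100,46),c2(420,217)),(D,(-30,100,46),c2(271,375))]
for CC in (CW,CS,CW+CS):
    r=least_squares(lambda v:np.concatenate([proj(p,W(v,P))[0]-np.array(q) for p,P,q in CC]),[.5,-.27,.14],loss='soft_l1');print(r.x,r.fun)
    if CC is CW: v=r.x
pickle.dump(v,open('pose.pkl','wb'))
print('knob pred px',proj(w,W(v,(30,-40,110))), 'bar ends',[proj(w,W(v,(30+k*30*np.cos(.6),-40+k*30*np.sin(.6),110))) for k in(1,-1)])
print('meas',c3(470,175),c3(578,350))
def L(a,d,h): return (50-d*np.cos(a)+h*np.sin(a),35,58+d*np.sin(a)+h*np.cos(a))
for a in (1.2,1.3,1.4,1.5,1.6,1.7,1.8): print(a,proj(w,W(v,L(a,140,6))),proj(S,W(v,L(a,115,6))),proj(D,W(v,L(a,115,6))))
print('meas end ~',c3(208,160),c1(368,245),c2(200,105))
E
python3 fit2.py
```

```text
[ 0.509  -0.2731  0.131 ] [ 0.1564 -0.0764  0.5581  0.2398  0.2394  0.0334  0.3984  0.2366 -0.4859
  0.0841 -1.5477 -0.6191]
[ 0.5082 -0.2726  0.137 ] [ 0.4359 -0.3403 -0.6102  0.2156 -0.2017 -1.7964  0.0202 -0.4817 -0.7744
 -0.4368  0.1208 -0.2444 -0.1784 -0.3679 -0.1629 -0.4263]
[ 0.5088 -0.273   0.1327] [-0.0169  0.1196  0.3772  0.26    0.2223  0.052   0.3881  0.4072 -0.5364
  0.2864 -1.6074 -0.6264  0.3058  0.0367 -0.8748  0.4142 -0.1703 -1.4868
 -0.1029 -0.4026 -0.8625 -0.7012 -0.1141 -0.4026 -0.1376 -0.438  -0.3981
 -0.6365]
knob pred px [[284.8299 169.1071]] bar ends [array([[272.4032, 150.3784]]), array([[296.8928, 187.2875]])]
meas (273.6, 149.6) (295.20000000000005, 184.6)
1.2 [[221.9713 205.6855]] [[170.9606 223.4418]] [[298.0888 105.743 ]]
1.3 [[221.3381 194.9777]] [[172.6985 226.2182]] [[294.3908 103.2794]]
1.4 [[220.8153 183.2251]] [[174.5688 229.3714]] [[290.6056 101.1656]]
1.5 [[220.4197 170.6223]] [[176.5512 232.8702]] [[286.7797  99.4245]]
1.6 [[220.1651 157.4074]] [[178.6227 236.6769]] [[282.9595  98.0731]]
1.7 [[220.0612 143.8534]] [[180.7585 240.7481]] [[279.1905  97.1228]]
1.8 [[220.1129 130.2554]] [[182.9319 245.0348]] [[275.516   96.5789]]
meas end ~ (221.2, 146.6) (181.6, 240.85) (279.6, 95.85)
```

drive_tool --series '[-1.4, -2.7, 0, 0, 0, 0, -2.8, -5.4, 0, 0, 0, 0, -4.3, -8.1, 0, 0, 0, 0, -4.3, -8.1, 4, 0, 0, 0, -4.3, -8.1, 8, 0, 0, 0]'

```text
time: 3.02
position: [0.6316, -0.2204, 0.2588]
orientation: [-3.136, -0.003, -1.433]
force: [-0.3, -0.1, -1.2]
opening: 0.0004
```

drive_tool --series '[0, 0, 3, 0, 0, 0, 0, 0, 6, 0, 0, 0, 0, 0, 8.4, 0, 0, 0, 0, 0, 8.4, 0, 0, 0]'

```text
time: 3.35
position: [0.6254, -0.2198, 0.168]
orientation: [3.134, 0.004, -1.435]
force: [-0.5, -0.2, 0.2]
opening: 0.0006
```

```bash
cat >> h.py <<'E'
def blk():
    v=pickle.load(open('pose.pkl','rb'));s=bot.read_state();d=s['position'][:2]-v[:2];c,n=np.cos(v[2]),np.sin(v[2])
    print('t',s['time'],'blk mm',np.round([1000*(c*d[0]+n*d[1]),1000*(-n*d[0]+c*d[1]),1000*s['position'][2]],1),'yaw-blk',s['orientation'][2]-v[2],'rp',s['orientation'][:2],'F',s['force'],'open',s['opening'],'q',np.round(s['qpos'],2))
E
python3 - <<'E'
from h import *
blk();p=cams.snapshot('scene');cv2.imwrite('pics/s2.png',cv2.resize(p['img'][150:310,90:290,::-1],None,fx=3.5,fy=3.5,interpolation=2))
E
```

```text
t 3.35 blk mm [122.4  37.7 168. ] yaw-blk -1.565733574744286 rp [3.13413667 0.00372639] F [-0.46901802 -0.21748752  0.20486328] open 0.0005636960801529444 q [-0.34  0.43  1.55 -0.    1.17  1.09]
```

View pics/s2.png

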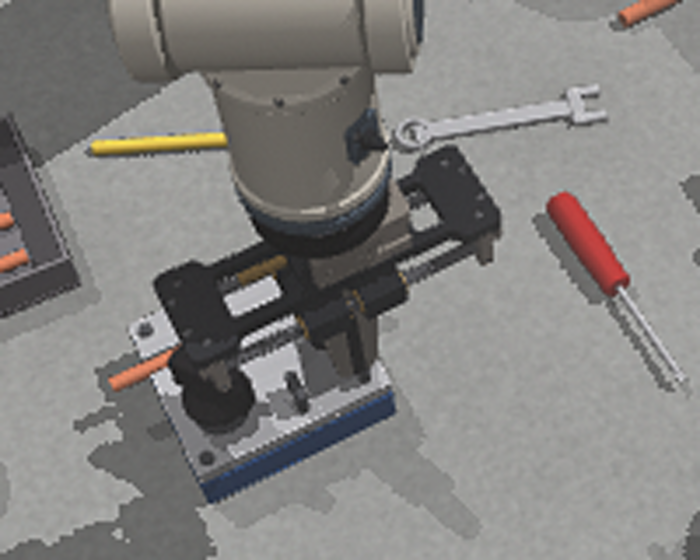

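drive_tool --series '[0, 1.5, 0, 0, 0, 0, 0, 2.8, -0.3, 0, 0, 0, 0, 3.8, -0.6, 0, 0, 0, 0, 4.8, -0.8, 0, 0, 0, 0, 5.8, -0.9, 0, 0, 0]'

```text
time: 3.82
position: [0.5714, -0.2286, 0.1842]
orientation: [-3.139, -0.001, -1.434]
force: [0.5, -0.3, 0.2]
opening: 0.0004
```

```bash
python3 -c "
from h import *
blk()"
```

```text
t 3.8167 blk mm [ 67.7  36.  184.2] yaw-blk -1.5649294938731855 rp [-3.13938678e+00 -1.24906310e-03] F [ 0.49986213 -0.31166027  0.21889762] open 0.0004240099211557012 q [-0.38  0.34  1.66  0.    1.15  1.05]
```

```bash
python3 - <<'E'
from h import *
p=cams.snapshot('side');q=cams.snapshot('scene')
cv2.imwrite('pics/s3.png',np.hstack([cv2.resize(p['img'][50:190,230:360,::-1],None,fx=3,fy=3,interpolation=2),cv2.resize(q['img'][180:320,100:230,::-1],None,fx=3,fy=3,interpolation=2)]));blk()
E
```

```text
t 3.9167 blk mm [ 66.8  36.2 183.5] yaw-blk -1.565407613834388 rp [-3.14078157e+00 -5.96583525e-04] F [-0.19544609  0.11729864 -1.05276677] open 0.00031504634777478025 q [-0.38  0.34  1.66 -0.    1.15  1.05]
```

View pics/s3.png

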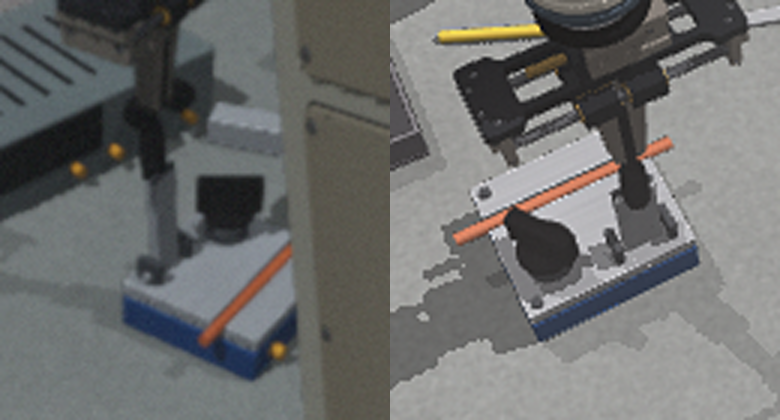

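```bash
python3 - <<'E'
from fit import *
v=pickle.load(open('pose.pkl','rb'))
def L(a,d,h): return (50-d*np.cos(a)+h*np.sin(a),35,58+d*np.sin(a)+h*np.cos(a))
p=cams.snapshot('side');q=cams.snapshot('scene');pickle.dump((p,q),open('s4.pkl','wb'))
out=[]
for P,(x0,y0) in((p,(235,60)),(q,(130,180))):
    im=cv2.resize(P['img'][y0:y0+100,x0:x0+75,::-1],None,fx=5,fy=5,interpolation=2)
    pt=lambda X:tuple(int(t) for t in (proj(P,W(v,X))[0]-[x0,y0]+.5)*5)
    for a,col in((1.3,(0,255,0)),(1.5,(255,255,0)),(1.7,(0,0,255))):
        cv2.line(im,pt(L(a,87,6)),pt(L(a,140,6)),col,1)
    k=[(57,18,175),(77,18,175),(77,54,175),(57,54,175)]
    for i in range(4): cv2.line(im,pt(k[i]),pt(k[(i+1)%4]),(255,0,255),1)
    out.append(im)
cv2.imwrite('pics/s4.png',np.hstack(out));blk()
E
```

```text
t 4.0167 blk mm [ 68.2  36.3 183. ] yaw-blk -1.5650196502362903 rp [-3.1405 -0.0005] F [-0.5083 -0.3099 -0.1456] open 0.0005516977855591084 q [-0.38  0.34  1.66  0.    1.15  1.05]
```

View pics/s4.png

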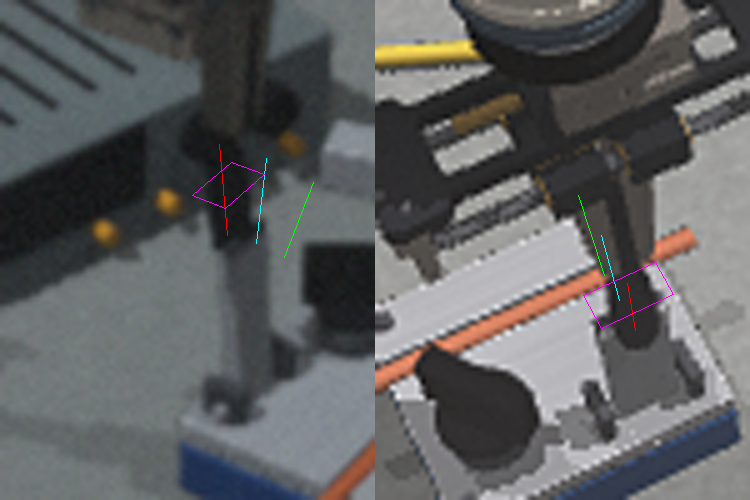

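```bash
python3 - <<'E'
from h import *
p,q=pickle.load(open('s4.pkl','rb'))
f=lambda P,x0,y0:np.clip(cv2.resize(P['img'][y0:y0+60,x0:x0+45,::-1],None,fx=8.8,fy=8.8,interpolation=cv2.INTER_CUBIC).astype(float)*2,0,255)
S=pickle.load(open('scene0.pkl','rb'))
cv2.imwrite('pics/s5.png',np.hstack([f(p,260,70),f(q,160,205)]))
w=cams.snapshot('wrist');save(w,'w5');pickle.dump(w,open('w5.pkl','wb'))
E
```

```text
[ WARN:0@0.689] global loadsave.cpp:1063 imwrite_ Unsupported depth image for selected encoder is fallbacked to CV_8U.
```

View pics/s5.png

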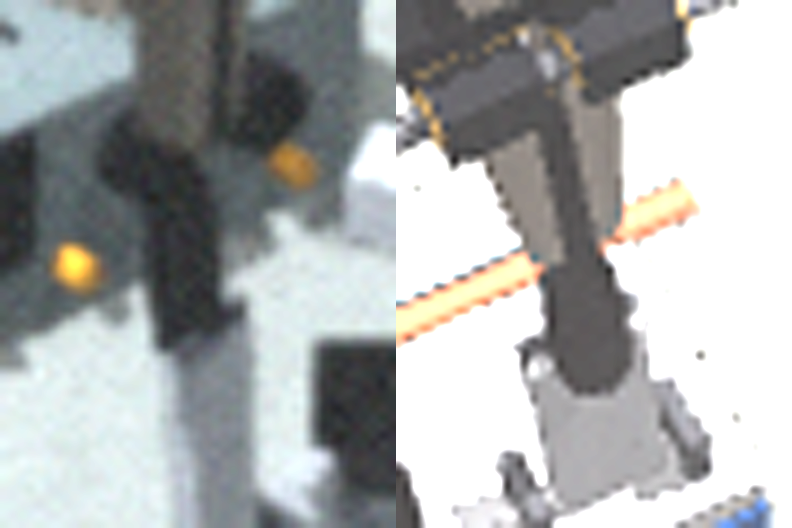

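View pics/w5.png

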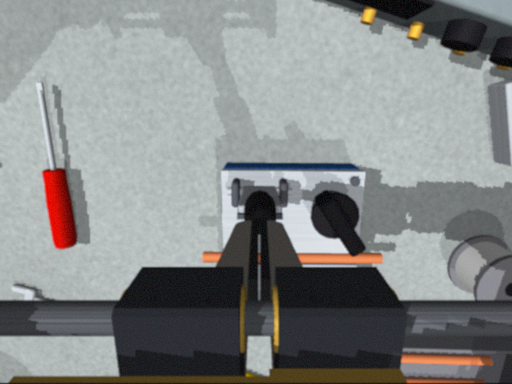

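```bash
python3 - <<'E'
from fit import *
v=pickle.load(open('pose.pkl','rb'));w=pickle.load(open('w5.pkl','rb'))
print(bot.tip_reach);s=bot.read_state();A=rot(s['orientation'])
for y in(-.01,0,.01):
  for z in(-.03,-.011,0,.008): print(y,z,proj(w,s['position']+A@[0,y,z]))
def L(a,d,h): return (50-d*np.cos(a)+h*np.sin(a),35,58+d*np.sin(a)+h*np.cos(a))
for a in(1.4,1.5,1.6,1.7,1.8,1.9): print(a,proj(w,W(v,L(a,140,6))),proj(w,W(v,L(a,90,6))))
print(proj(w,W(v,(70,75,50))),proj(w,W(v,(70,-75,50))),proj(w,W(v,(-30,100,46))))
cv2.imwrite('pics/w5c.png',cv2.resize(w['img'][150:270,190:340,::-1],None,fx=5,fy=5,interpolation=2))
E
```

```text
0.008
-0.01 -0.03 [[258.4517 216.5367]]
-0.01 -0.011 [[258.4767 205.8094]]
-0.01 0 [[258.4891 200.4526]]
-0.01 0.008 [[258.4974 196.8839]]
0 -0.03 [[258.4725 233.4109]]
0 -0.011 [[258.4952 221.2936]]
0 0 [[258.5066 215.231 ]]
0 0.008 [[258.5142 211.1878]]
0.01 -0.03 [[258.4927 249.8164]]
0.01 -0.011 [[258.5133 236.3863]]
0.01 0 [[258.5237 229.6541]]
0.01 0.008 [[258.5306 225.1596]]
1.4 [[260.5162 276.9437]] [[260.2368 233.9096]]
1.5 [[260.6742 257.6489]] [[260.3149 223.1819]]
1.6 [[260.8252 236.465 ]] [[260.3886 211.8154]]
1.7 [[260.9642 213.947 ]] [[260.4563 200.0304]]
1.8 [[261.0866 190.7539]] [[260.5166 188.0669]]
1.9 [[261.1884 167.5991]] [[260.5682 176.1735]]
[[221.2896 170.1768]] [[366.2745 170.905 ]] [[201.5894 256.5166]]
```

View pics/w5c.png

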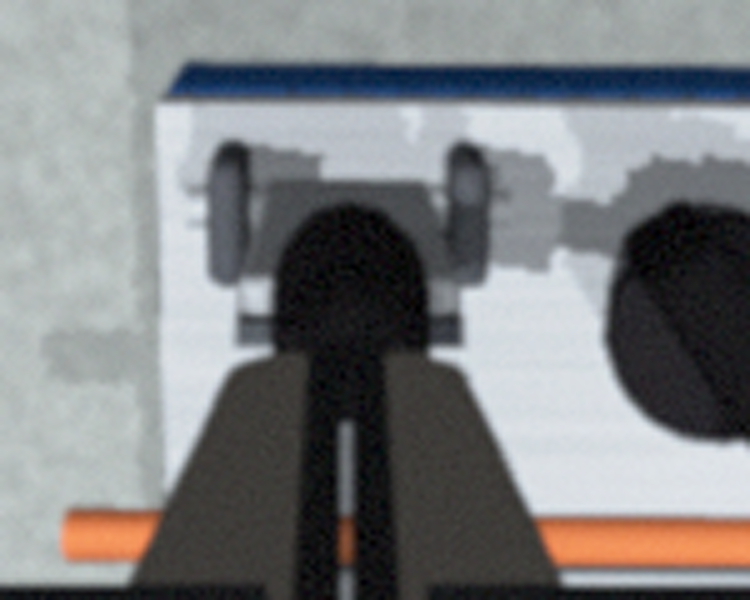

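drive_tool --series '[0, 0, -3, 0, 0, 0, 0, 0, -6, 0, 0, 0, 0, -3, -9, 0, 0, 0, 0, -3, -9, 0, 0, 0]'

```text
time: 4.4
position: [0.6075, -0.2243, 0.2786]
orientation: [-3.132, -0.004, -1.433]
force: [-0.8, 0.2, -0.1]
opening: 0.0007
```

```bash
python3 - <<'E'
from fit import *
v=pickle.load(open('pose.pkl','rb'))
def L(a,d,h): return (50-d*np.cos(a)+h*np.sin(a),35,58+d*np.sin(a)+h*np.cos(a))
p=cams.snapshot('side');q=cams.snapshot('scene');w=cams.snapshot('wrist');pickle.dump((p,q,w),open('s6.pkl','wb'))
out=[]
for P,(x0,y0) in((p,(250,70)),(q,(150,200)),(w,(220,130))):
    im=cv2.resize(P['img'][y0:y0+75,x0:x0+50,::-1],None,fx=5.2,fy=5.2,interpolation=2)
    pt=lambda X:tuple(int(t) for t in (proj(P,W(v,X))[0]-[x0,y0]+.5)*5.2)
    for a,col in((1.5,(255,255,0)),(1.7,(0,0,255)),(1.9,(0,255,0))):
        cv2.line(im,pt(L(a,87,6)),pt(L(a,140,6)),col,1)
    out.append(im)
cv2.imwrite('pics/s6.png',np.hstack(out));blk()
E
```

```text
t 4.55 blk mm [ 98.2  37.1 271.6] yaw-blk -1.5637205031743848 rp [3.1409 0.0003] F [ 0.5519  0.1131 -0.1742] open 0.0004959215650905279 q [-0.36  0.31  1.49 -0.    1.34  1.07]
```

View pics/s6.png

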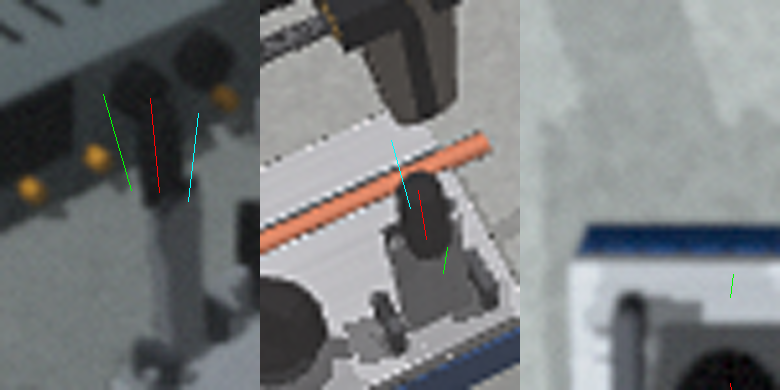

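```bash
python3 - <<'E'
from fit import *
v=pickle.load(open('pose.pkl','rb'));p,q,w=pickle.load(open('s6.pkl','rb'))
for b in((98,37,263),(88,37,263),(108,37,263)): print(proj(q,W(v,b)),proj(p,W(v,b)))
f=lambda P,x0,y0:cv2.resize(P['img'][y0:y0+100,x0:x0+75,::-1],None,fx=5,fy=5,interpolation=2)
cv2.imwrite('pics/s7.png',np.hstack([f(p,250,20),f(q,150,170)]))
cv2.imwrite('pics/w7.png',w['img'][:,:,::-1])
for a in(1.5,1.6,1.65,1.7,1.8):print(a,proj(w,W(v,L(a,140,6))) if 0 else proj(w,W(v,(50-140*np.cos(a)+6*np.sin(a),35,58+140*np.sin(a)+6*np.cos(a)))),proj(w,W(v,(50-90*np.cos(a)+6*np.sin(a),35,58+90*np.sin(a)+6*np.cos(a)))))
E
```

```text
[[181.8531 227.9221]] [[270.3184  62.2651]]
[[179.8835 224.4233]] [[273.7274  63.4692]]
[[183.8436 231.4581]] [[266.9335  61.0694]]
1.5 [[260.0569 243.4871]] [[259.8576 220.4621]]
1.6 [[260.1755 228.9507]] [[259.921  212.2177]]
1.65 [[260.2325 221.3818]] [[259.9514 207.9831]]
1.7 [[260.2874 213.6695]] [[259.9807 203.698 ]]
1.8 [[260.3897 197.9986]] [[260.0354 195.0525]]
```

View pics/s7.png

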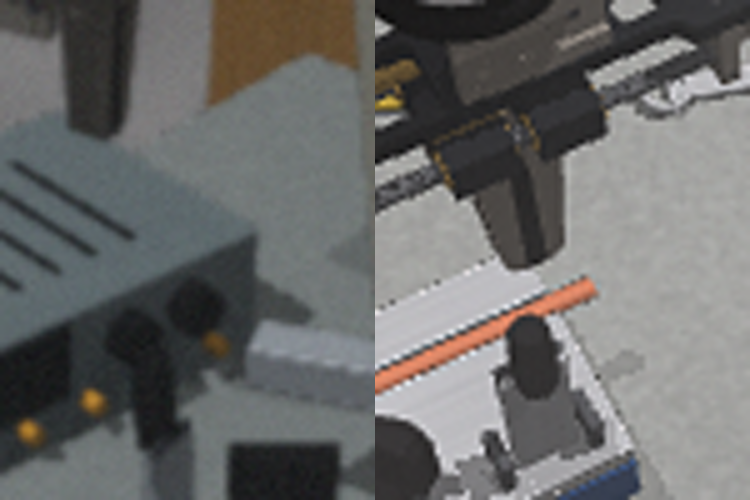

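View pics/w7.png

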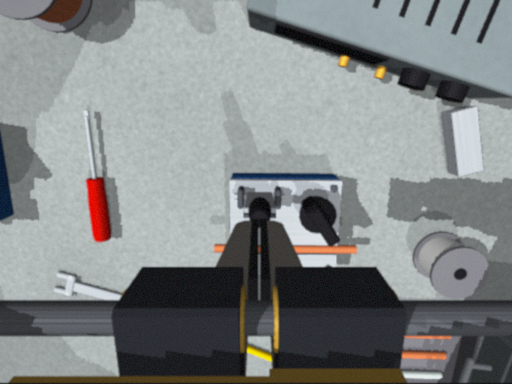

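```bash
python3 - <<'E'
from fit import *
v=pickle.load(open('pose.pkl','rb'));p,q,w=pickle.load(open('s6.pkl','rb'))
obs=[(q,(181,223.6)),(p,(269,47)),(w,(258.5,218))]
from itertools import combinations
for n in [(0,1),(0,2),(1,2),(0,1,2)]:
    r=least_squares(lambda X:np.concatenate([proj(obs[i][0],X)[0]-obs[i][1] for i in n]),[.6,-.22,.27]);X=r.x
    c,s=np.cos(v[2]),np.sin(v[2]);d=X-[v[0],v[1],0];print(n,1000*(c*d[0]+s*d[1]),1000*(-s*d[0]+c*d[1]),1000*X[2],r.fun)
for P in(p,q,w): print(P['eye'],P['orientation'],P['shot'])
S0=[pickle.load(open(n+'0.pkl','rb')) for n in('scene','side')]
for P in S0: print(P['eye'],P['orientation'])
E
```

```text
(0, 1) 107.9240597048037 33.11561747950174 297.854967636242 [-0.8593 -0.3784 -1.039   0.3875]
(0, 2) 103.04630992528159 36.737374489065814 286.7494958911306 [0.4156 0.0585 0.1042 0.068 ]
(1, 2) 107.49337578060214 36.676027825281665 299.29853573018977 [-1.7219  0.506   0.2759  0.3217]
(0, 1, 2) 107.25177955940553 36.49139854811541 298.159951121435 [ 0.5086 -1.3934 -1.5984  0.9369  0.5967  0.03  ]
[-0.0909  0.5681  0.8796] [-2.3656  0.0163 -2.3897] 11
[ 1.1326 -0.2858  1.089 ] [-2.5    -0.0154  1.1769] 12
[ 0.6744 -0.2137  0.4744] [ 2.8807 -0.001  -1.4331] 13
[ 1.1326 -0.2858  1.089 ] [-2.5    -0.0154  1.1769]
[-0.0909  0.5681  0.8796] [-2.3656  0.0163 -2.3897]
```

```bash
python3 - <<'E'
from fit import *
v=pickle.load(open('pose.pkl','rb'));p,q=pickle.load(open('s4.pkl','rb'));w=pickle.load(open('w5.pkl','rb'))
for dz in (-8,10,20,26,32):
  print(dz,proj(q,W(v,(78,36,183+dz))),proj(p,W(v,(58,36,183+dz))),proj(p,W(v,(78,36,183+dz))),proj(w,W(v,(78,36,183+dz))))
a=pickle.load(open('side0.pkl','rb'))
print(bot.__class__, [x for x in dir(bot) if x[0]!='_'])
E
```

```text
-8 [[182.2854 242.1214]] [[283.2196  97.6971]] [[276.6421  95.1646]] [[259.2782 197.5666]]
10 [[181.3602 238.0656]] [[283.4369  91.6678]] [[276.7885  89.1499]] [[259.3337 206.0303]]
20 [[180.8349 235.7632]] [[283.5596  88.2625]] [[276.8712  85.7532]] [[259.369  211.3976]]
26 [[180.5158 234.3643]] [[283.6339  86.1999]] [[276.9212  83.6959]] [[259.3919 214.8863]]
32 [[180.1937 232.9523]] [[283.7088  84.1224]] [[276.9717  81.624 ]] [[259.4162 218.6002]]
<class 'host.Robot'> ['MotionError', 'read_state', 'tip_reach']
```

drive_tool --series '[0.1, -2.8, 0, 0, 0, 0, 0.1, -2.8, 3.5, 0, 0, 0, 0.1, -2.8, 7, 0, 0, 0, 0.1, -2.8, 10.5, 0, 0, 0, 0.1, -2.8, 13, 0, 0, 0]'

```text
time: 4.97
position: [0.6261, -0.2201, 0.1372]
orientation: [3.136, 0.003, -1.433]
force: [-0.3, 0.0, -0.2]
opening: 0.0005
```

drive_tool --series '[0, 0, 0, 0, 0, 0, 0, 1, 0, 0, 0, 0, 0, 2, 0, 0, 0, 0, 0, 3, -0.2, 0, 0, 0]'

```text
time: 5.3
position: [0.5989, -0.2256, 0.1458]
orientation: [-3.14, -0.001, -1.433]
force: [0.4, -0.5, -0.6]
opening: 0.0009
```

```bash
python3 - <<'E'
from h import *
blk()
p=cams.snapshot('side');q=cams.snapshot('scene');pickle.dump((p,q),open('s8.pkl','wb'))
f=lambda P,x0,y0:cv2.resize(P['img'][y0:y0+100,x0:x0+75,::-1],None,fx=5,fy=5,interpolation=2)
cv2.imwrite('pics/s8.png',np.hstack([f(p,240,50),f(q,150,180)]))
E
```

```text
t 5.3 blk mm [ 95.4  35.4 145.8] yaw-blk -1.5644236697008942 rp [-3.14034202e+00 -8.26565917e-04] F [ 0.39778214 -0.51866484 -0.62513177] open 0.0009167998488505903 q [-0.36  0.41  1.64 -0.    1.09  1.07]
```

View pics/s8.png

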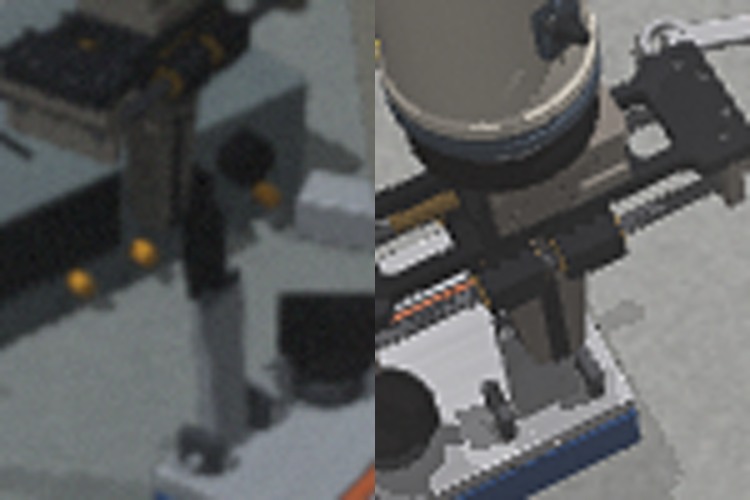

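drive_tool --series '[0, 1, 0, 0, 0, 0, 0, 2, 0, 0, 0, 0, 0, 3, 0, 0, 0, 0, 0, 4, 0, 0, 0, 0, 0, 5, 0.1, 0, 0, 0]'

```text
time: 5.82
position: [0.5492, -0.2322, 0.1438]
orientation: [-3.141, -0.0, -1.434]
force: [1.4, 0.8, 2.6]
opening: 0.0004
```

```bash
python3 - <<'E'
from h import *
blk()
p=cams.snapshot('side');q=cams.snapshot('scene');pickle.dump((p,q),open('s9.pkl','wb'))
f=lambda P,x0,y0:cv2.resize(P['img'][y0:y0+100,x0:x0+75,::-1],None,fx=5,fy=5,interpolation=2)
cv2.imwrite('pics/s9.png',np.hstack([f(p,240,50),f(q,150,180)]))
E
```

```text
t 5.8167 blk mm [ 45.2  35.3 143.8] yaw-blk -1.5645903155230663 rp [-3.14091024e+00 -3.71746951e-04] F [1.38240464 0.83517681 2.57902411] open 0.00038330557018416346 q [-0.4   0.35  1.74  0.    1.06  1.03]
```

View pics/s9.png

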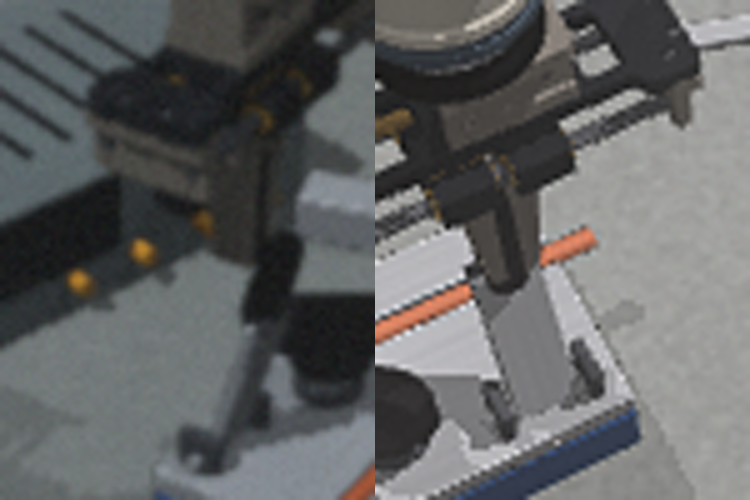

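drive_tool --series '[0, 1.1, 0.1, 0, 0, 0, 0, 2.2, 0.4, 0, 0, 0, 0, 3.3, 0.8, 0, 0, 0, 0, 4.3, 1.4, 0, 0, 0, 0, 5.3, 2, 0, 0, 0]'

```text
time: 6.33
position: [0.4961, -0.2393, 0.1227]
orientation: [3.141, 0.0, -1.433]
force: [1.1, -0.3, -0.4]
opening: 0.0004
```

drive_tool --series '[0, 0.9, 0.7, 0, 0, 0, 0, 1.7, 1.5, 0, 0, 0, 0, 2.5, 2.4, 0, 0, 0, 0, 3.1, 3.4, 0, 0, 0]'

```text
time: 6.67
position: [0.4656, -0.2435, 0.0884]
orientation: [3.141, 0.0, -1.434]
force: [-0.4, -0.5, 1.3]
opening: -0.0001
```

```bash
python3 - <<'E'
from h import *
blk()
p=cams.snapshot('side');q=cams.snapshot('scene');pickle.dump((p,q),open('s10.pkl','wb'))
f=lambda P,x0,y0:cv2.resize(P['img'][y0:y0+100,x0:x0+75,::-1],None,fx=5,fy=5,interpolation=2)
cv2.imwrite('pics/s10.png',np.hstack([f(p,260,60),f(q,130,180)]));blk()
E
```

```text
t 6.6667 blk mm [-39.1  35.   88.4] yaw-blk -1.5646010677494464 rp [3.14110803e+00 1.87927775e-04] F [-0.41217572 -0.51223409  1.27323495] open -0.00010700391558759103 q [-0.48  0.32  1.93 -0.    0.89  0.95]
t 6.7667 blk mm [-40.2  35.8  87.3] yaw-blk -1.5649605976349286 rp [3.13848316e+00 2.01218463e-03] F [-0.27177543  0.4875491   0.29898411] open 0.00042012120110039445 q [-0.48  0.32  1.93 -0.    0.9   0.95]
```

View pics/s10.png

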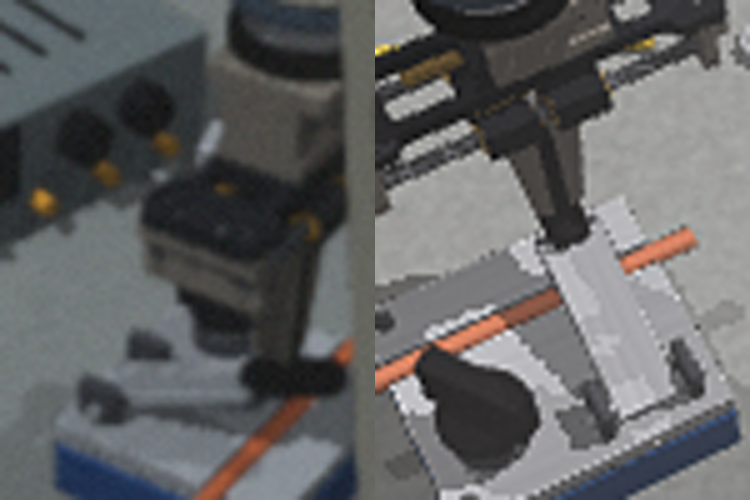

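drive_tool --series '[0, 0.5, 0.9, 0, 0, 0, 0, 0.9, 1.9, 0, 0, 0, 0, 1.2, 2.5, 0, 0, 0, 0, 1.3, 3, 0, 0, 0]'

```text
time: 7.1
position: [0.4532, -0.2451, 0.0583]
orientation: [3.141, 0.0, -1.433]
force: [-1.4, 0.2, 0.7]
opening: 0.0004
```

drive_tool --series '[0, 0.1, 0.4, 0, 0, 0, 0, 0.2, 0.8, 0, 0, 0, 0, 0.2, 0.8, 0, 0, 0]'

```text
time: 7.35
position: [0.4514, -0.2453, 0.0506]
orientation: [3.141, 0.001, -1.434]
force: [-0.3, 0.3, 0.5]
opening: -0.0001
```

```bash
python3 - <<'E'
from h import *
blk()
E
```

```text
t 7.35 blk mm [-53.4  35.1  50.6] yaw-blk -1.564547860862999 rp [3.14073299e+00 6.70731142e-04] F [-0.34549868  0.32036522  0.45412569] open -6.182365231321236e-05 q [-0.5   0.36  1.98  0.    0.8   0.93]
```

Little force so far. I'll go down in 3 mm steps until the stop shows up in the force reading.

drive_tool --series '[0, 0, 0.3, 0, 0, 0, 0, 0, 0.5, 0, 0, 0, 0, 0, 0.5, 0, 0, 0]'

```text
time: 7.6
position: [0.452, -0.2456, 0.0461]
orientation: [-3.142, -0.0, -1.433]
force: [-0.5, 0.1, -0.2]
opening: 0.0
```

drive_tool --series '[0, 0, 0.3, 0, 0, 0, 0, 0, 0.4, 0, 0, 0, 0, 0, 0.4, 0, 0, 0]'

```text
time: 7.85
position: [0.4525, -0.2458, 0.0441]
orientation: [-3.141, -0.001, -1.433]
force: [-5.8, 2.9, 23.8]
opening: 0.0004
```

```bash
python3 - <<'E'
from h import *
blk()
p=cams.snapshot('side');q=cams.snapshot('scene');pickle.dump((p,q),open('s11.pkl','wb'))
f=lambda P,x0,y0:cv2.resize(P['img'][y0:y0+100,x0:x0+75,::-1],None,fx=5,fy=5,interpolation=2)
cv2.imwrite('pics/s11.png',np.hstack([f(p,260,80),f(q,130,180)]));blk()
E
```

```text
t 7.85 blk mm [-52.5  34.5  44.1] yaw-blk -1.5644243321920188 rp [-3.14083935e+00 -5.52055089e-04] F [-5.77463589  2.90186007 23.83583603] open 0.00042399874360429313 q [-0.5   0.37  1.98  0.    0.79  0.93]
t 7.95 blk mm [-52.5  34.5  44.1] yaw-blk -1.564466688306405 rp [-3.14068131e+00 -6.74436936e-04] F [-6.11571314  2.8949406  22.63988854] open 0.0002019405858559515 q [-0.5   0.37  1.98  0.    0.79  0.93]
```

View pics/s11.png

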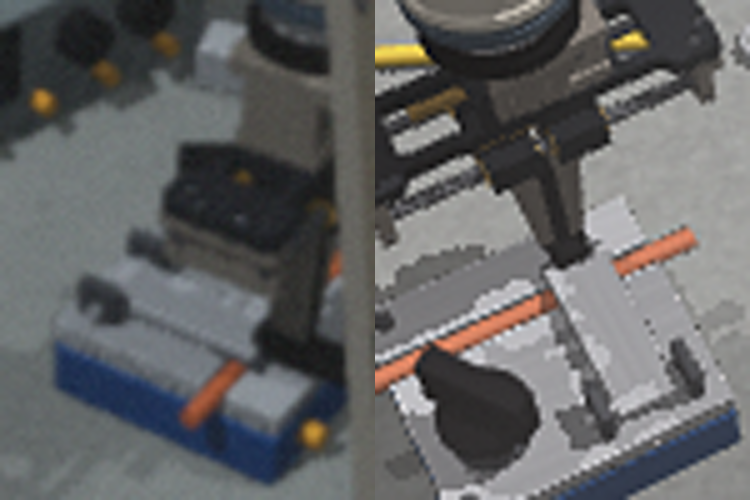

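drive_tool --series '[0, 0, -2, 0, 0, 0, 0, 0, -6, 0, 0, 0, 1.5, -2, -9.5, 0, 0, -6.5, 4.5, -5, -11, 0, 0, -13, 7.4, -8.2, -11, 0, 0, -20]' --claw 115

```text
time: 8.37
position: [0.5414, -0.3059, 0.1572]
orientation: [-3.138, -0.006, -1.079]
force: [0.3, -1.2, -0.1]
opening: 0.0314
```

```bash
cat >> h.py <<'E'
def tgt(bx,by,z,yb):
    v=pickle.load(open('pose.pkl','rb'));c,n=np.cos(v[2]),np.sin(v[2]);goto((v[0]+(c*bx-n*by)/1e3,v[1]+(n*bx+c*by)/1e3,z/1e3),(np.pi,0,v[2]+yb))
E
python3 - <<'E'
from h import *
blk();tgt(30,-40,150,.6-np.pi/2)
E
```

```text
t 8.3667 blk mm [ 27.8 -36.8 157.2] yaw-blk -1.209596527632585 rp [-3.13779871 -0.00590208] F [ 0.25895622 -1.19736243 -0.0505567 ] open 0.031397057644034866 q [-0.52  0.37  1.67  0.    1.09  0.56]
cm [ 0.37 -0.09  0.72] deg [ -0.18  -0.36 -13.68] rows 0.1960743841489898 1.9116590539215184
```

drive_tool --series '[0.2, 0, 0, 0, 0, -7, 0.2, -0.1, 0, 0, 0, -13.7, 0.2, -0.1, 0, 0, 0, -13.7, 0.2, -0.1, 0, 0, 0, -13.7]'

```text
time: 8.7
position: [0.5402, -0.3055, 0.1518]
orientation: [3.141, 0.0, -0.849]
force: [-1.0, 0.8, -0.2]
opening: 0.0506
```

```bash
python3 - <<'E'
from fit import *
from h import *
blk();tgt(30,-40,49,.6-np.pi/2)
v=pickle.load(open('pose.pkl','rb'))
w=cams.snapshot('wrist');q=cams.snapshot('scene');pickle.dump((w,q),open('k.pkl','wb'))
im=cv2.resize(w['img'][130:290,180:340,::-1],None,fx=3.5,fy=3.5,interpolation=2)
pt=lambda X:tuple(int(t) for t in (proj(w,W(v,X))[0]-[180,130]+.5)*3.5)
a=.6;dx,dy=30*np.cos(a),30*np.sin(a);cv2.line(im,pt((30-dx,-40-dy,110)),pt((30+dx,-40+dy,110)),(0,0,255),1)
cv2.imwrite('pics/k.png',im);cv2.imwrite('pics/kq.png',cv2.resize(q['img'][180:320,80:250,::-1],None,fx=4,fy=4,interpolation=2))
E
```

```text
t 8.7 blk mm [ 26.8 -36.2 151.8] yaw-blk -0.9799630256656023 rp [3.1415 0.0005] F [-0.9599  0.7748 -0.2264] open 0.05061822852739757 q [-0.52  0.38  1.67  0.    1.09  0.33]
cm [ 0.5  -0.06 10.28] deg [ 0.01  0.03 -0.53] rows 2.468236677900869 0.07346799877286027
```

View pics/k.png

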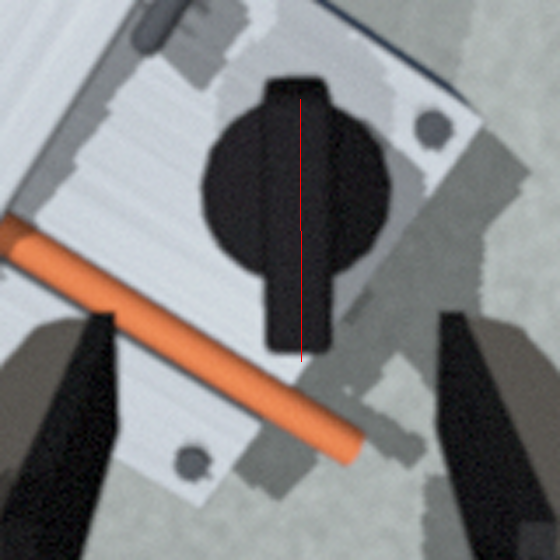

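View pics/kq.png

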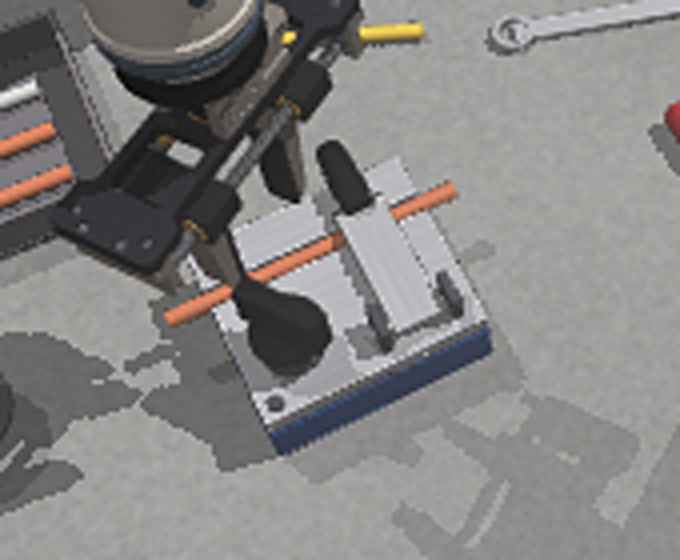

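drive_tool --series '[0.5, 0, 0, 0, 0, -0.5, 0.5, -0.1, 3, 0, 0, -0.5, 0.5, -0.1, 6, 0, 0, -0.5, 0.5, -0.1, 8.5, 0, 0, -0.5, 0.5, -0.1, 10.2, 0, 0, -0.5]'

```text
time: 9.22
position: [0.5435, -0.3083, 0.0479]
orientation: [3.141, 0.002, -0.838]
force: [0.2, -0.1, 1.1]
opening: 0.0504
```

drive_tool --series '[0, 0, 0, 0, 0, 0, 0, 0, 0, 0, 0, 0]'

```text
time: 9.38
position: [0.5442, -0.3087, 0.0498]
orientation: [3.141, 0.001, -0.837]
force: [0.1, 0.2, 0.1]
opening: 0.0503
```

```bash
python3 - <<'E'
from h import *
blk();tgt(30,-40,49,.6-np.pi/2)
p=cams.snapshot('side');q=cams.snapshot('scene');w=cams.snapshot('wrist')
f=lambda P,x0,y0:cv2.resize(P['img'][y0:y0+100,x0:x0+75,::-1],None,fx=4,fy=4,interpolation=2)
cv2.imwrite('pics/s12.png',np.hstack([f(p,270,70),f(q,110,190)]));save(w,'w12')
E
```

```text
t 9.3833 blk mm [ 30.2 -39.8  49.8] yaw-blk -0.9684474591124385 rp [3.14114793e+00 1.29372680e-03] F [0.07178356 0.20462357 0.061776  ] open 0.05032403045833816 q [-0.52  0.5   1.73 -0.    0.91  0.32]
cm [0.   0.03 0.08] deg [0.03 0.07 0.13] rows 0.02020190462543333 0.021753691273926293
```

View pics/s12.png

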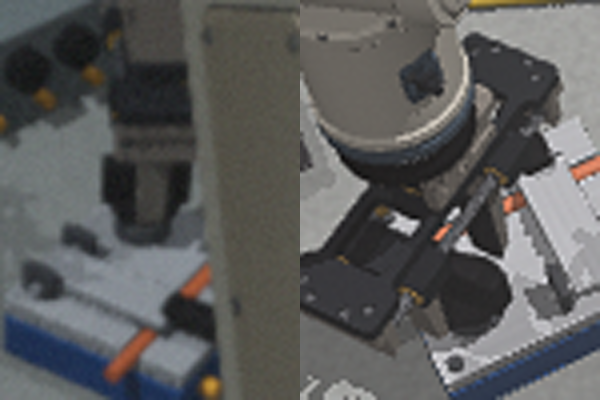

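View pics/w12.png

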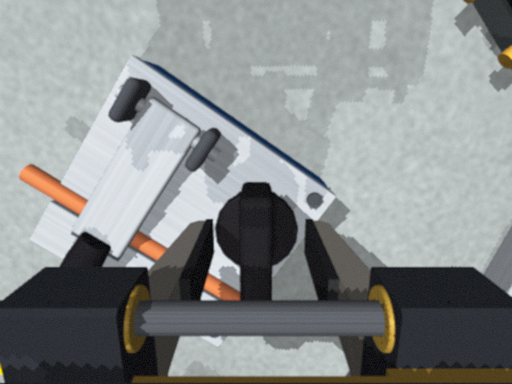

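drive_tool --series '[0, 0, 0, 0, 0, 0, 0, 0, 0, 0, 0, 0, 0, 0, 0, 0, 0, 0, 0, 0, 0, 0, 0, 0, 0, 0, 0, 0, 0, 0]' --claw 255 --squeeze 30

```text
time: 9.95
position: [0.5445, -0.3088, 0.0504]
orientation: [-3.141, -0.0, -0.837]
force: [0.3, -0.5, -0.7]
opening: 0.0192
```

drive_tool --series '[0, 0, 0, 0, 0, 0, 0, 0, 0, 0, 0, 4, 0, 0, 0, 0, 0, 9, 0, 0, 0, 0, 0, 15, 0, 0, 0, 0, 0, 21]'

```text
time: 10.37
position: [0.544, -0.3082, 0.0504]
orientation: [3.141, 0.001, -1.208]
force: [-2.3, 2.6, 4.3]
opening: 0.0159
```

```bash
python3 - <<'E'
from h import *
blk();print(bot.read_state()['wrist_torque'])
E
```

```text
t 10.3667 blk mm [ 30.1 -39.3  50.4] yaw-blk -1.3390101621587513 rp [3.14099473e+00 1.17468542e-03] F [-2.3222194   2.59791056  4.27624809] open 0.015916709074437894 q [-0.52  0.5   1.74  0.    0.91  0.69]
[0.49706992 0.38948429 0.11451632]
```

drive_tool --series '[0, 0, 0, 0, 0, 6, 0, 0, 0, 0, 0, 12, 0, 0, 0, 0, 0, 18, 0, 0, 0, 0, 0, 24, 0, 0, 0, 0, 0, 30]'

```text
time: 10.78
position: [0.544, -0.308, 0.0503]
orientation: [3.14, 0.001, -1.732]
force: [-2.2, 3.6, 4.8]
opening: 0.0157
```

drive_tool --series '[0, 0, 0, 0, 0, 6, 0, 0, 0, 0, 0, 12, 0, 0, 0, 0, 0, 17.5, 0, 0, 0, 0, 0, 17.5]'

```text
time: 11.12
position: [0.544, -0.3078, 0.0503]
orientation: [3.14, 0.001, -2.038]
force: [-2.1, 4.8, 5.4]
opening: 0.016
```

```bash
python3 - <<'E'
from h import *
blk();print(bot.read_state()['wrist_torque'])
E
```

```text
t 11.1167 blk mm [ 30.2 -39.   50.3] yaw-blk -2.168753102439574 rp [3.14003602e+00 8.69062017e-04] F [-2.11095682  4.79594304  5.44466588] open 0.01595402102101607 q [-0.52  0.5   1.74  0.    0.91  1.52]
[ 0.92195353  0.30539242 -0.1142581 ]
```

drive_tool --series '[0, 0, 0, 0, 0, 0, 0, 0, 0, 0, 0, 0, 0, 0, 0, 0, 0, 0, 0, 0, 0, 0, 0, 0, 0, 0, 0, 0, 0, 0]' --claw 115

```text
time: 11.53
position: [0.5445, -0.3089, 0.0501]
orientation: [-3.142, -0.0, -2.032]
force: [-0.5, 0.3, 1.0]
opening: 0.0469
```

drive_tool --series '[0, 0, -2, 0, 0, 0, 0, 0, -6, 0, 0, 0, 0, 0, -10, 0, 0, 0, 0, 0, -14, 0, 0, 0, 0, 0, -18, 0, 0, 0]'

```text
time: 11.95
position: [0.5441, -0.3086, 0.232]
orientation: [3.141, -0.0, -2.032]
force: [0.7, -0.4, -0.3]
opening: 0.05
```

drive_tool --series '[0, 0, -3, 0, 0, 7, 0, 0, -6, 0, 0, 0, 4, 0, -6, 0, 0, 0, 8, 0, -6, 0, 0, 0, 8, 0, -6, 0, 0, 0]'

```text
time: 12.37
position: [0.5064, -0.3854, 0.2909]
orientation: [-3.14, -0.003, -2.035]
force: [-0.4, 0.7, -0.9]
opening: 0.0504
```

```bash
python3 - <<'E'
from fit import *
from h import *
blk();v=pickle.load(open('pose.pkl','rb'))
p=cams.snapshot('side');q=cams.snapshot('scene');w=cams.snapshot('wrist')
pt=lambda X:tuple(int(t) for t in (proj(q,W(v,X))[0]-[90,170]+.5)*4)
im=cv2.resize(q['img'][170:310,90:260,::-1],None,fx=4,fy=4,interpolation=2)
a=-.6;dx,dy=30*np.cos(a),30*np.sin(a);cv2.line(im,pt((30-dx,-40-dy,110)),pt((30+dx,-40+dy,110)),(0,0,255),1)
cv2.imwrite('pics/f1.png',im);cv2.imwrite('pics/f2.png',cv2.resize(p['img'][70:200,230:400,::-1],None,fx=4,fy=4,interpolation=2));save(w,'f3');save(q,'f4')
E
```

```text
t 12.3667 blk mm [ -17.2 -111.   290.9] yaw-blk -2.165553535004091 rp [-3.1403 -0.0032] F [-0.3689  0.7431 -0.9109] open 0.05044107544783529 q [-0.65  0.29  1.48 -0.    1.37  1.38]
```

View pics/f1.png

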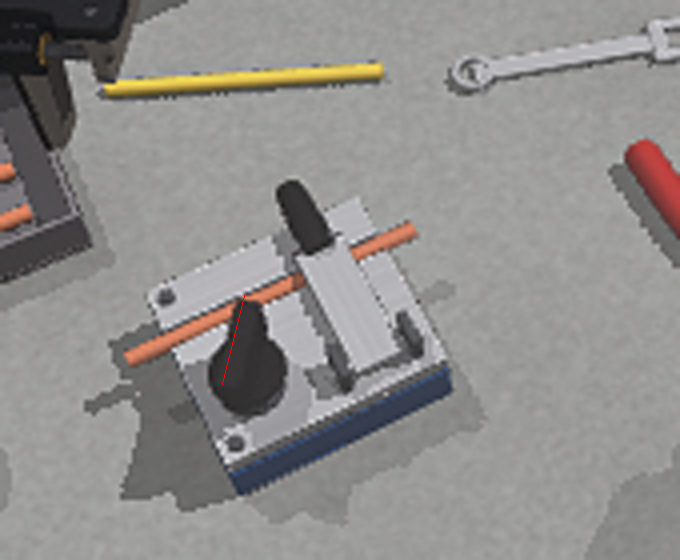

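View pics/f2.png

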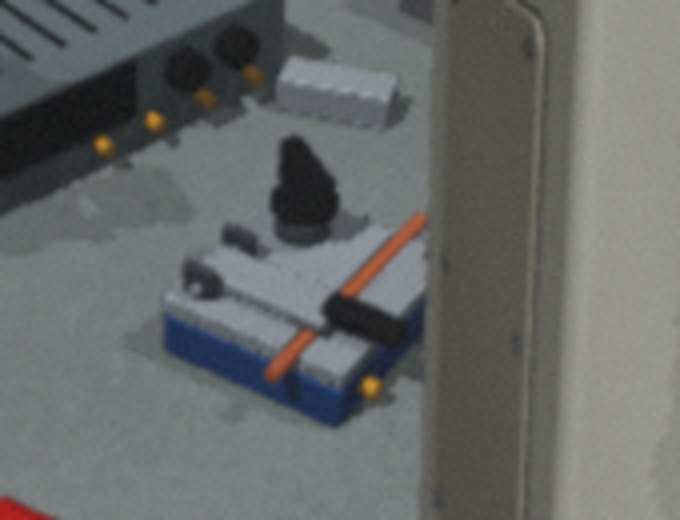

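View pics/f3.png

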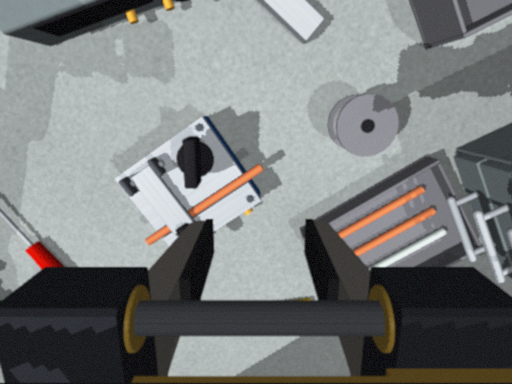

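View pics/f4.png

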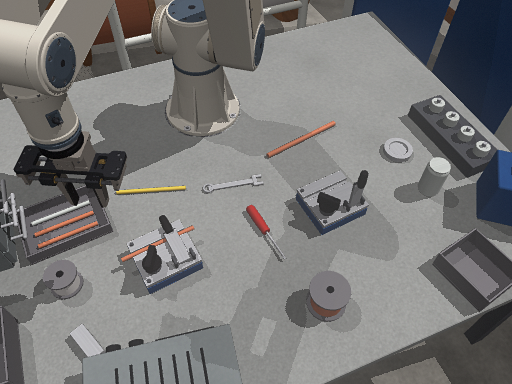

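The final pictures show:

- **Lever:** flat over the rod, with its handle at about (166,224) in the scene view.
- **Knob:** at about (151,257) and standing at −0.6 rad to the block, where I let go of it, so it has not sprung back.
- **Rod:** still in its groove.
- **Spare block:** lever and knob look as they did at the start, around (335,202).
- **Arm:** clear of everything.

```bash
python3 - <<'E'
from h import *
print(workorder.sign_off());print(bot.read_state()['time'])
E
```

```text
the job is handed in; nothing more can be done
None
the job is handed in; nothing more can be done
```

The lever on the block with the copper rod is shut over the rod, and that block's knob is turned clockwise to its locked position. I handed the job in at about 12.4 s.

- **Lever:** I pushed it shut with the closed fingers. About 24 N built up at the end, against the roughly 2 N needed to move it, so it was on its stop. I did not measure its final angle separately.
- **Knob:** I gripped the bar and turned it 1.2 rad. It was still at −0.6 rad to the block after I let go and moved away.
- **Rod and spare block:** the final pictures show the rod in its groove. The spare block's lever and knob look as they did at the start, though I checked these only by eye.
- **Disagreement found:** in the camera views the fingertips sat about 30 mm behind the TCP, not 8 mm ahead of it as stated. My first push therefore passed over the handle without touching it. I measured the tip from the pictures and redid the push; contact at the lever's stop later fitted that measurement.

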